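# Space the divider plates of a drying rack with a spacer gauge

### The job

Take the orange spacer gauge from its green mat and set the three blue divider plates of the drying rack to equal gaps, one gauge apart: starting at the grey fixed stop and working outward, drop the gauge over each plate in turn and draw the plate along with the gauge's lip until you feel the foot's rubber pad bear lightly, with only a few newtons, on the stop or on the plate just set, never shoving that one along. Then stand the gauge upright back on its mat and let go, leaving the other things on the bench alone.

Things in the scene. Friction and masses are not known exactly. Their poses are not given: they have to be found in the camera images.
- rack: white drying rack fixed to the bench; origin at the centre of its underside. Base 120 (x) x 240 (y) x 12 mm. A grey upright fixed stop (100 x 14 mm, top at 70 mm over the bench) stands at its -y end, a low grey cheek (top at 38 mm) at its +y end; two steel rods 70 mm apart run along the rack's y, tops at 30 mm. The three plates slide along the rack's y.
- stop: the grey fixed stop; origin at the middle of the top edge of its inner face, 80 mm to -y and 70 mm up from the rack's origin; axes as the rack's. Plates lie on its +y side. The stop does not give.
- plate1: blue divider plate nearest the stop, 100 (x) x 8 (y) x 55 mm (z), upright across the rack; origin at the centre of its underside, 15 mm above the bench; top edge 70 mm above the bench. Axes as the rack's. Slides only along the rack's y, slides steadily at about 9 N and stays where left. Set right, it stands 24 to 32 mm clear of the stop, as the gauge has it.
- plate2: the next blue divider plate, the same as plate1. Set right, it stands as far clear of plate1 as plate1 of the stop.
- plate3: the outermost blue divider plate, the same as plate1. Set right, it stands as far clear of plate2.
- gauge: loose orange spacer gauge, about 140 g, standing on the mat; origin at the centre of its underside, z up. Along its y: foot with pad on the -y side up to -1 mm, open slot from -1 to +13, hook lip from +13 to +19; foot and lip are 50 mm long (x), 30 mm high, bridged by an orange slab from 30 to 38 mm. On top a black grip fin 32 (x) x 16 (y) mm, 38 to 74 mm high, centred.
- foot: the gauge's foot, part of it; same origin and axes as the gauge. Orange block from -17 to -1 mm in y; a dark rubber pad 46 x 24 mm on its outer (-y) face is screwed out so that its face lies somewhere from -19 to -27 mm: fixed in a run, not reported. In use it looks to the stop. Pad's face to lip's inner face = gap + 8 mm plate. Press it with 2 to 5 N, never over 8.
- gauge_grip (a point): grip point in the black fin, 60 mm above the gauge's origin; pinch the fin across the gauge's y. Axes as the gauge's.
- gauge_slot (a point): middle of the slot's mouth, 6 mm to +y of the gauge's origin, at its underside. The slot is 14 mm wide, so an 8 mm plate's top edge enters from below with 3 mm to spare each side, at most 30 mm deep. Drawing to -y brings the lip onto the plate; back off 1.5 mm to +y before lifting.
- mat: green square mat 130 x 130 x 3 mm fixed on the bench; origin at the centre of its underside. The gauge's home.
- amber_jar: the amber jar, loose, a bystander; origin at the centre of its underside; 60 mm across, 85 mm high
- beaker: the white beaker, loose, a bystander; origin at the centre of its underside; 70 mm across, 85 mm high
- carton: the green carton, loose, a bystander; origin at the centre of its underside; 80 (x) x 140 (y) x 60 mm
Mind the look-alikes: they are no part of the job. Of the things that look like the gauge, take the one that is nearest to the robot's base at the start. Of the things shaped like the mat, the green one is meant.

How it is judged:
By the outcome, as a careful person would: the job done as asked, in the order asked, and still so for the second after the job is handed in, with the robot touching nothing.
It also fails if it takes over 72 s, if anything falls off the work surface, if the arm or the gripper's body presses on something with over 40 N, if the wrist force passes 120 N, or if a joint passes its speed limit or range.

### The arm

A 7-joint arm with a two-finger parallel gripper is mounted at the origin on the work surface. World frame = base frame: x ahead of the robot, y to its left, z up, the work surface at z = 0. Lengths are in m, angles in rad, forces in N, time in s.
With the tool pointing down it reaches from about 0.425 to 0.875 m from the base axis. Payload 4.7 kg.
Tool frame: the origin (TCP) lies at the very end of the fingers, on their centre line; the grasp point (between the pads) lies 19 mm behind it; z points along the fingers, y is the line along which they close (so a half turn about z gives the same grasp; the last joint's range is limited). The gripper opens to 87 mm and grips with 3 to 60 N. Pads are 19 mm wide; open, the fingers measure 117 mm over their backs; the gripper's body (75 mm by 190 mm) begins 51 mm behind the grasp point.
Start: joints at [-1.11, 0.321, -0.07, 1.45, 0.023, 1.371, -0.057], TCP at [0.281, 0.586, 0.223] pointing down, gripper open.
Joint ranges: [-2.86, 2.86], [-0.3, 2.09], [-1.38, 1.24], [0.06, 2.45], [-1.56, 4.7], [0.09, 2.05], [-2.69, 2.69]. Speed limits (rad/s): [2.57, 2.57, 3.14, 3.14, 3.14, 3.14, 3.14].

### API

Orientations are given as a rotation vector (axis times angle).
In Python, from bench import ctrl, get_image, job gives the robot as it stands.
- The arm moves only by the shell command python3 -m crank 'ROWS' [FORCE]. ROWS is JSON, a list that holds one entry, the list of rows, each a list of 5 numbers: the shift along the tool's x, y, z in mm, then the turn about the tool's z in rad, then the closure, from -1 (fully open) to 1 (shut), so that 0 is half open. A call has 1 to 10 rows; each row shifts and turns the commanded pose from where the row before left it, along the tool's axes as they then stand; what a row does not reach is not made up. A row lasts 1/12 s, in which the tool goes at most 41.7 mm and 7.16 degrees, less where a joint would pass 70% of its speed; a pose out of reach is approached as far as the arm can. A call with a gripper value outside its range is refused whole. The fingers move at their own pace and stop on an object; FORCE is the grip in N (left out, the last holds). Time passes only in rows, so rows that do not move let the fingers close. It gives the time, the measured TCP pose, the force, the opening and the grip force at its end, in the units of the state.
- ctrl.get_state(): the state, without advancing time (a new reading comes with each control period).
- get_image(name): name is "side" or "top"; returns a dict with "pixels" (400x640x3 uint8, red, green, blue), "fx", "fy", "cx", "cy" (pixels), "T" (4x4, takes a point from camera to world coordinates). Camera axes: x right, y down, z forward; pixel columns grow to the right and rows downward; lengths in m; the calibration is good to about 2 mm. A picture is of the moment at which its call begins. There is no depth.
- job.close_job(): hands the job in; it is judged then, once.
The state is a dict: "time": time; "joint_positions": joint angles; "qd": joint speeds; "joint_torque": joint torques, N m; "position": TCP position; "tool_rot": TCP orientation; "ft_force": force on the tool from outside, world axes, zero at the start; "torque": the same for the moment, N m; "grip_width": opening from 0.0 (shut) to 1.0 (fully open); "grip_force": force on a finger pad.
Only numpy, scipy, OpenCV 4.12 (cv2) and the standard library are available. Lean on these libraries where they do the work, as an engineer would, in place of code of your own. Each camera call takes 0.05 s, during which the arm holds its last target. There are 200 camera calls.

## Working session

There is one attempt and no reset: what is moved stays moved. The work goes in short steps, Python scripts to look and compute and a shell command to move; the robot and the scene stay as the last step left them, time stands still between calls to the robot, and variables do not carry over. Pictures are saved under pics/ and viewed, at most 10 in all, crops included, and the job is handed in when it is done.

```bash
ls; mkdir -p pics; python3 - <<'E'
from bench import ctrl,get_image
import cv2,numpy as np
for n in("side","top"):
    i=get_image(n);cv2.imwrite(f"pics/{n}0.png",i["pixels"][:,:,::-1]);print(n,i["fx"],i["cx"],i["cy"],np.round(i["T"],3).tolist())
s=ctrl.get_state();print({k:np.round(v,3).tolist() for k,v in s.items()})
E
```

```text
pics
side 471.7674396986259 318.52092570445967 196.58818453790366 [[-0.966, -0.193, 0.172, 0.306], [-0.258, 0.698, -0.667, 1.047], [0.009, -0.689, -0.725, 1.138], [0.0, 0.0, 0.0, 1.0]]
top 445.3990194279978 320.0291144201663 202.0997965658531 [[0.023, -0.993, 0.118, 0.376], [-1.0, -0.024, -0.002, 0.074], [0.004, -0.117, -0.993, 1.43], [0.0, 0.0, 0.0, 1.0]]
{'time': 0.1, 'joint_positions': [-1.11, 0.322, -0.07, 1.452, 0.023, 1.371, -0.057], 'qd': [0.002, -0.004, -0.002, -0.001, -0.0, -0.001, 0.001], 'joint_torque': [-0.0, -49.257, -0.406, -31.34, -0.064, 0.039, 0.0], 'position': [0.281, 0.586, 0.222], 'tool_rot': [-0.696, -3.063, 0.003], 'ft_force': [0.21, 0.159, 0.133], 'torque': [0.002, -0.013, 0.013], 'grip_force': 0.0, 'grip_width': 0.995}
```

View pics/side0.png

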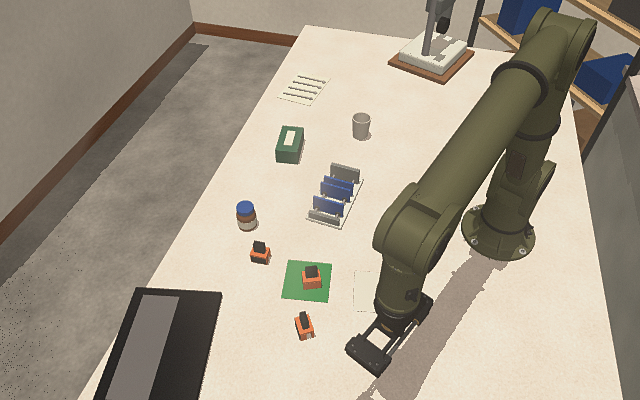

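View pics/top0.png

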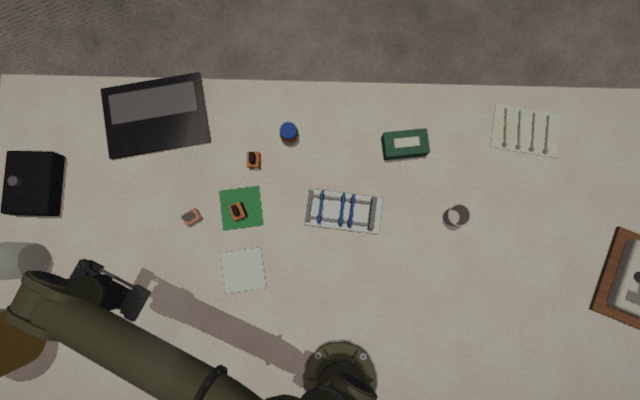

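Robot, rack, green mat with a gauge on it at top (237,212), and rack at top (310-375,211): stop right (373), plates at about 352, 342, 321. The mat's gauge is nearest the base. Next: measure and take close crops.

```bash
cat > h.py <<'E'
import cv2,numpy as np
from bench import ctrl,get_image
def ray(im,u,v,z):
    T=np.array(im["T"]);d=T[:3,:3]@np.array([(u-im["cx"])/im["fx"],(v-im["cy"])/im["fy"],1]);o=T[:3,3]
    return o+d*(z-o[2])/d[2]
def mask(im,lo,hi,box):
    h=cv2.cvtColor(np.ascontiguousarray(im["pixels"]),cv2.COLOR_RGB2HSV);m=cv2.inRange(h,np.array(lo),np.array(hi))
    k=np.zeros_like(m);x0,y0,x1,y1=box;k[y0:y1,x0:x1]=255;return m&k
def crop(im,box,s,name):
    x0,y0,x1,y1=box;cv2.imwrite(name,cv2.resize(im["pixels"][y0:y1,x0:x1,::-1],None,fx=s,fy=s,interpolation=cv2.INTER_CUBIC))
E
python3 - <<'E'
from h import *
t=get_image("top");s=get_image("side")
x=[cv2.resize(i["pixels"][b[1]:b[3],b[0]:b[2],::-1],(400,h),interpolation=cv2.INTER_CUBIC) for i,b,h in((t,(215,180,275,240),400),(s,(275,252,335,312),400))]
cv2.imwrite("pics/g.png",np.hstack(x))
x=[cv2.resize(i["pixels"][b[1]:b[3],b[0]:b[2],::-1],(400,400),interpolation=cv2.INTER_CUBIC) for i,b in((t,(300,170,390,260)),(s,(295,155,375,235)))]
cv2.imwrite("pics/r.png",np.hstack(x))
def rep(n,im,m,z):
    for c in cv2.findContours(m,0,1)[0]:
        if cv2.contourArea(c)<8: continue
        b=cv2.boxPoints(cv2.minAreaRect(c));P=np.array([ray(im,u,v,z)[:2] for u,v in b])
        print(n,np.round(b).tolist(),"c",np.round(P.mean(0),4),"edges",np.round(P[1]-P[0],3),np.round(P[2]-P[1],3))
rep("mat",t,mask(t,(50,80,60),(75,255,255),(205,175,280,240)),.003)
rep("orange",t,mask(t,(3,120,120),(18,255,255),(215,180,275,240)),.038)
rep("black",t,mask(t,(0,0,0),(180,255,60),(225,195,255,225)),.074)
rep("blue",t,mask(t,(105,90,40),(125,255,255),(300,180,390,240)),.07)
rep("white",t,mask(t,(0,0,185),(180,35,255),(300,180,390,240)),.012)
rep("sideblue",s,mask(s,(105,90,40),(125,255,255),(295,155,375,235)),.07)
E
```

```text
mat [[219.0, 191.0], [258.0, 186.0], [263.0, 225.0], [223.0, 229.0]] c [0.5215 0.3268] edges [ 0.019 -0.127] [-0.125 -0.021]
orange [[228.0, 206.0], [239.0, 202.0], [245.0, 215.0], [234.0, 220.0]] c [0.507  0.3339] edges [ 0.016 -0.035] [-0.043 -0.02 ]
black [[230.0, 207.0], [235.0, 204.0], [240.0, 214.0], [235.0, 216.0]] c [0.505  0.3306] edges [ 0.008 -0.014] [-0.029 -0.016]
black [[241.0, 203.0], [244.0, 202.0], [247.0, 217.0], [244.0, 218.0]] c [0.5064 0.3034] edges [ 0.003 -0.011] [-0.046 -0.012]
blue [[348.0, 226.0], [352.0, 195.0], [355.0, 195.0], [351.0, 226.0]] c [ 0.5137 -0.0247] edges [ 0.096 -0.01 ] [-0.001 -0.009]
blue [[338.0, 224.0], [342.0, 193.0], [345.0, 193.0], [341.0, 224.0]] c [0.519  0.0046] edges [ 0.096 -0.011] [-0.001 -0.009]
blue [[317.0, 222.0], [321.0, 191.0], [324.0, 191.0], [320.0, 222.0]] c [0.5237 0.0714] edges [ 0.096 -0.01 ] [-0.001 -0.01 ]
sideblue [[326.0, 201.0], [326.0, 199.0], [343.0, 204.0], [342.0, 206.0]] c [0.5054 0.0738] edges [ 0.    -0.009] [-0.055  0.009]
sideblue [[328.0, 185.0], [328.0, 183.0], [350.0, 189.0], [350.0, 191.0]] c [0.5075 0.004 ] edges [ 0.    -0.008] [-0.073  0.007]
sideblue [[328.0, 177.0], [332.0, 170.0], [356.0, 185.0], [352.0, 192.0]] c [ 0.5038 -0.0243] edges [-0.006 -0.036] [-0.091  0.047]
```

View pics/g.png

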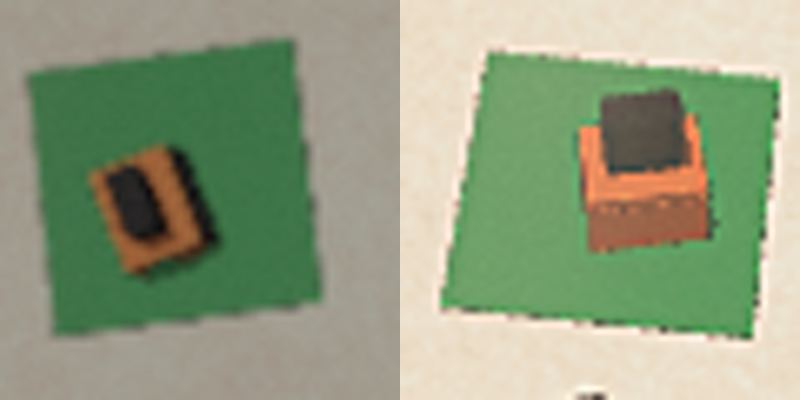

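View pics/r.png

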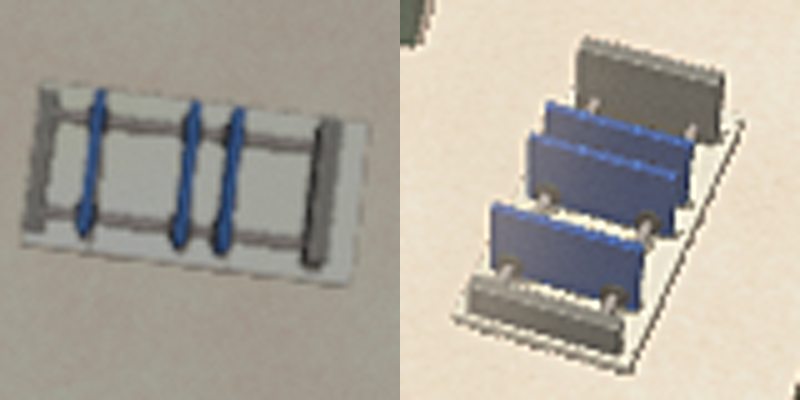

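The gauge on the mat is turned about +26°, its dark pad faces -y (top crop right; side view shows the plain orange lip face). The rack is turned about -6°, with the tall stop at its -y end.

```bash
cat >> h.py <<'E'
from scipy.spatial.transform import Rotation as Ro
def plan(x,y,z,deg):
    "deg: wanted world direction of tool y. prints turn, then shift (mm) in the tool axes after the turn"
    s=ctrl.get_state();R=Ro.from_rotvec(s["tool_rot"]).as_matrix();a=np.degrees(np.arctan2(R[1,1],R[0,1]))
    t=np.radians(deg);yt=np.array([np.cos(t),np.sin(t)]);xt=np.array([-yt[1],yt[0]]);d=np.array([x,y,z])-s["position"]
    print("turn %.3f shift %.1f %.1f %.1f mm"%(-np.radians(deg-a),1e3*xt@d[:2],1e3*yt@d[:2],-1e3*d[2]),"tool z",R[:,2].round(3),"t",s["time"])
E
python3 -c "
from h import *
plan(.506,.332,.15,116)"
```

```text
turn -0.901 shift -91.2 -327.0 71.9 mm tool z [-0.    -0.001 -1.   ] t 0.2
```

```bash
python3 -m crank '[[[0,0,0,-0.1125,-1],[0,0,0,-0.1125,-1],[0,0,0,-0.1125,-1],[0,0,0,-0.1125,-1],[0,0,0,-0.1125,-1],[0,0,0,-0.1125,-1],[0,0,0,-0.1125,-1],[0,0,0,-0.1125,-1]]]' 40
python3 -m crank '[[[-9.1,-32.7,7,0,-1],[-9.1,-32.7,7,0,-1],[-9.1,-32.7,7,0,-1],[-9.1,-32.7,7,0,-1],[-9.1,-32.7,7,0,-1],[-9.1,-32.7,7,0,-1],[-9.1,-32.7,7,0,-1],[-9.1,-32.7,7,0,-1],[-9.1,-32.7,7,0,-1],[-9.1,-32.7,7,0,-1]]]'
python3 -m crank '[[[0,0,0,0,-1],[0,0,0,0,-1]]]'
python3 - <<'E'
from h import *
plan(.506,.332,.15,116)
i=get_image("side");t=get_image("top")
x=[cv2.resize(i["pixels"][b[1]:b[3],b[0]:b[2],::-1],(400,400),interpolation=cv2.INTER_CUBIC) for i,b in((t,(190,160,290,260)),(i,(255,222,365,332)))]
cv2.imwrite("pics/a.png",np.hstack(x))
E
```

```text
time: 0.87
position: [0.2808, 0.586, 0.2223]
tool_rot: [0.714, -3.059, 0.001]
ft_force: [-0.4, 0.4, 0.3]
grip_width: 0.999
grip_force: 0.0
time: 1.7
position: [0.5067, 0.3306, 0.1522]
tool_rot: [-0.706, 3.061, 0.0]
ft_force: [0.7, 0.1, 0.1]
grip_width: 1.004
grip_force: 0.0
time: 1.87
position: [0.5074, 0.3289, 0.1517]
tool_rot: [0.697, -3.062, 0.002]
ft_force: [0.0, 1.1, 0.2]
grip_width: 1.0
grip_force: 0.0
turn -0.006 shift -0.1 3.4 1.7 mm tool z [-0.001 -0.002 -1.   ] t 1.8667
```

View pics/a.png

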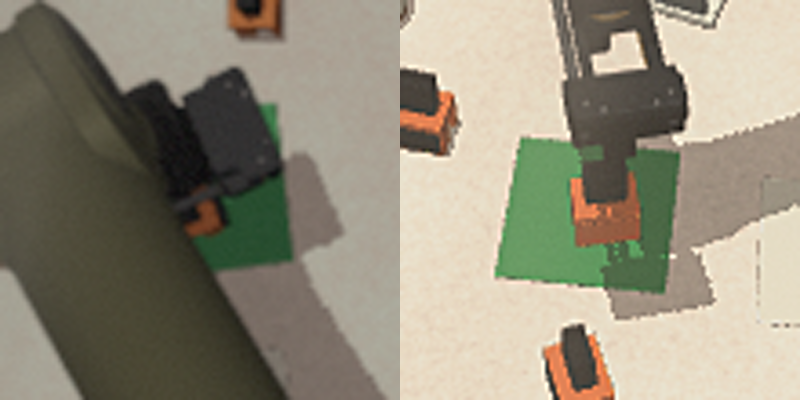

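The fingers straddle the fin (side crop ~ (605,180)), aligned. Descend and close.

```bash
python3 -m crank '[[[0,3.4,15,0,-1],[0,0,15,0,-1],[0,0,15,0,-1],[0,0,15,0,-1],[0,0,15,0,-1],[0,0,15,0,-1],[0,0,10,0,-1],[0,0,4,0,-1],[0,0,0,0,-1]]]'
python3 -m crank '[[[0,0,0,0,0.2],[0,0,0,0,0.4],[0,0,0,0,0.6],[0,0,0,0,1],[0,0,0,0,1],[0,0,0,0,1],[0,0,0,0,1],[0,0,0,0,1],[0,0,0,0,1]]]' 45
```

```text
time: 2.72
position: [0.5031, 0.3358, 0.0478]
tool_rot: [0.708, -3.059, 0.0]
ft_force: [-0.4, 0.2, -0.2]
grip_width: 1.001
grip_force: 0.0
time: 3.47
position: [0.5044, 0.3351, 0.0486]
tool_rot: [-0.706, 3.061, 0.0]
ft_force: [0.2, 0.2, -0.3]
grip_width: 0.404
grip_force: 0.0
```

```bash
python3 -m crank '[[[0,0,0,0,1],[0,0,0,0,1],[0,0,0,0,1],[0,0,0,0,1],[0,0,0,0,1],[0,0,0,0,1]]]' 45
python3 -m crank '[[[0,0,10,0,1],[0,0,-25,0,1],[0,0,-25,0,1],[0,0,-35,0,1],[0,0,-35,0,1],[0,0,-10,0,1],[0,0,0,0,1],[0,0,0,0,1]]]'
python3 - <<'E'
from h import *
i=get_image("side")
crop(i,(255,202,365,292),6,"pics/b.png")
plan(.52,.05,.19,84)
E
```

```text
time: 3.97
position: [0.5044, 0.335, 0.0485]
tool_rot: [0.706, -3.061, 0.0]
ft_force: [0.2, -0.5, -0.3]
grip_width: 0.176
grip_force: 45.0
time: 4.63
position: [0.5042, 0.3351, 0.1682]
tool_rot: [-0.706, 3.061, 0.0]
ft_force: [-1.3, 0.6, -1.7]
grip_width: 0.181
grip_force: 45.0
turn 0.558 shift -46.2 -281.3 -23.2 mm tool z [-0.002 -0.001 -1.   ] t 4.6833
```

View pics/b.png

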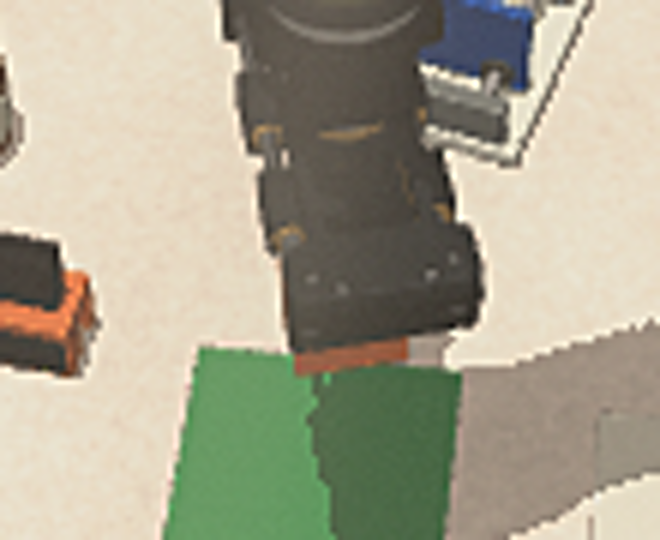

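The gauge is held square, lifted clear (lip's lower edge at side px ~(313,264)). Move over plate1.

```bash
python3 -m crank '[[[0,0,0,0.1116,1],[0,0,0,0.1116,1],[0,0,0,0.1116,1],[0,0,0,0.1116,1],[0,0,0,0.1116,1]]]'
python3 -c "
from h import *
plan(.5131,-.0307,.14,84)"
```

```text
time: 5.1
position: [0.503, 0.3341, 0.1653]
tool_rot: [-0.173, -3.133, 0.005]
ft_force: [0.7, -0.4, -1.4]
grip_width: 0.181
grip_force: 45.0
turn -0.005 shift -48.2 -361.8 25.3 mm tool z [-0.004 -0.003 -1.   ] t 5.1
```

```bash
python3 -m crank '[[[-4.8,-36.2,0,0,1],[-4.8,-36.2,0,0,1],[-4.8,-36.2,0,0,1],[-4.8,-36.2,0,0,1],[-4.8,-36.2,0,0,1],[-4.8,-36.2,0,0,1],[-4.8,-36.2,0,0,1],[-4.8,-36.2,0,0,1],[-4.8,-36.2,0,0,1],[-4.8,-36.2,0,0,1]]]'
python3 -m crank '[[[0,0,10,0,1],[0,0,10,0,1],[0,0,8,0,1],[0,0,0,0,1],[0,0,0,0,1]]]'
python3 - <<'E'
from h import *
plan(.5131,-.0307,.14,84)
i=get_image("side");t=get_image("top")
x=[cv2.resize(i["pixels"][b[1]:b[3],b[0]:b[2],::-1],(400,400),interpolation=cv2.INTER_CUBIC) for i,b in((t,(300,170,390,260)),(i,(305,150,375,220)))]
cv2.imwrite("pics/c.png",np.hstack(x))
E
```

```text
time: 5.93
position: [0.5124, -0.0317, 0.166]
tool_rot: [-0.164, -3.133, 0.001]
ft_force: [1.6, 0.3, -1.0]
grip_width: 0.178
grip_force: 45.0
time: 6.35
position: [0.5133, -0.0283, 0.139]
tool_rot: [-0.16, -3.134, 0.0]
ft_force: [-1.5, -1.0, -0.3]
grip_width: 0.186
grip_force: 45.0
turn 0.003 shift -0.1 -2.5 -1.0 mm tool z [-0.003 -0.    -1.   ] t 6.35
```

View pics/c.png

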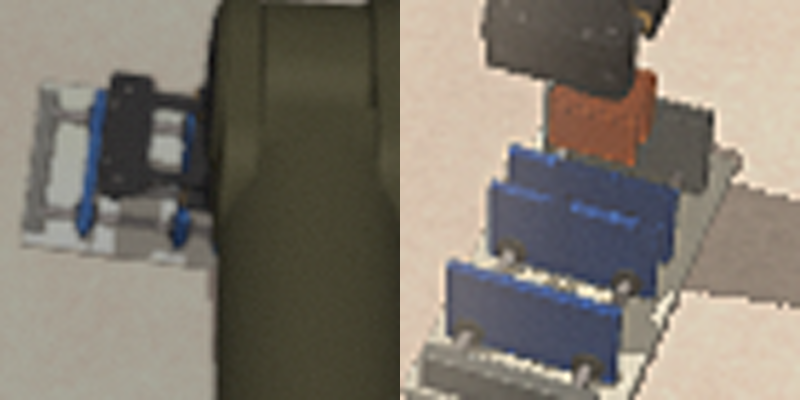

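Gauge hangs just before/above plate1: lip's lower edge at side px (331,176)–(346.5,178.5), plate1's top edge (324,176)–(354,182), unobstructed. Compute relative offsets.

```bash
python3 - <<'E'
from h import *
i=get_image("side");s=ctrl.get_state();p=np.array(s["position"]);print(p,s["time"])
yd=np.array([.1045,.9945]);xd=np.array([.9945,-.1045])
for z in(.090,.0935,.097,.101):
    for u,v in((330.9,175.9),(346.5,178.5)):
        q=ray(i,u,v,z)[:2]-p[:2];print(z,"lip along y %.1f x %.1f"%(1e3*yd@q,1e3*xd@q))
# plate top faces: columns profile of brightness of blue top edge
px=i["pixels"].astype(int)
for u in(326,328,330,348,350,352):
    print(u,[(v,px[v,u].tolist()) for v in range(173,187)])
for u,v in((324.3,175.9),(353.7,182.4)):
    q=ray(i,u,v,.07)[:2]-p[:2];print("plate",1e3*yd@q,1e3*xd@q)
E
```

```text
[ 0.51457903 -0.02889319  0.14077017] 6.5
0.09 lip along y 14.5 x 23.5
0.09 lip along y 7.5 x -26.8
0.0935 lip along y 17.9 x 22.4
0.0935 lip along y 10.9 x -27.7
0.097 lip along y 21.4 x 21.2
0.097 lip along y 14.4 x -28.7
0.101 lip along y 25.3 x 19.9
0.101 lip along y 18.4 x -29.8
326 [(173, [218, 198, 177]), (174, [228, 208, 184]), (175, [190, 182, 171]), (176, [92, 104, 142]), (177, [84, 91, 118]), (178, [87, 87, 98]), (179, [89, 88, 99]), (180, [87, 89, 104]), (181, [91, 93, 105]), (182, [90, 92, 109]), (183, [94, 107, 147]), (184, [92, 99, 126]), (185, [90, 90, 104]), (186, [88, 88, 99])]
328 [(173, [226, 204, 183]), (174, [198, 185, 164]), (175, [227, 215, 186]), (176, [111, 126, 150]), (177, [84, 99, 146]), (178, [85, 86, 97]), (179, [85, 84, 98]), (180, [86, 86, 102]), (181, [85, 86, 100]), (182, [85, 85, 98]), (183, [88, 98, 132]), (184, [89, 106, 152]), (185, [83, 84, 96]), (186, [81, 82, 99])]
330 [(173, [114, 108, 96]), (174, [101, 89, 76]), (175, [96, 88, 79]), (176, [93, 94, 91]), (177, [83, 96, 141]), (178, [85, 95, 131]), (179, [84, 84, 102]), (180, [83, 86, 101]), 
[... 415 characters left out ...]
, 70, 93])]
350 [(173, [90, 86, 79]), (174, [87, 82, 75]), (175, [90, 86, 78]), (176, [91, 88, 80]), (177, [89, 85, 78]), (178, [90, 86, 79]), (179, [91, 88, 79]), (180, [90, 86, 77]), (181, [96, 91, 80]), (182, [69, 76, 90]), (183, [65, 75, 105]), (184, [64, 66, 87]), (185, [65, 71, 90]), (186, [67, 72, 94])]
352 [(173, [91, 86, 77]), (174, [89, 88, 81]), (175, [90, 87, 80]), (176, [89, 84, 78]), (177, [89, 86, 78]), (178, [88, 86, 78]), (179, [91, 87, 79]), (180, [88, 84, 78]), (181, [106, 98, 89]), (182, [98, 95, 93]), (183, [58, 66, 91]), (184, [60, 70, 100]), (185, [58, 65, 89]), (186, [57, 66, 97])]
plate 2.6158789289644844 50.12311406018914
plate -3.8430588671098556 -48.47977908610523
```

```bash
python3 -m crank '[[[-3,-3.5,10,0,1],[0,0,8,0,1],[0,0,6,0,1],[0,0,3,0,1],[0,0,3,0,1],[0,0,0,0,1]]]'; for k in 1 2 3; do python3 -m crank '[[[0,0,2.5,0,1],[0,0,0,0,1]]]' | grep -E "pos|ft"; done; python3 -c "
from h import *
s=ctrl.get_state();print(s['torque'])"
```

```text
time: 7.0
position: [0.5163, -0.0337, 0.1097]
tool_rot: [-0.165, -3.136, 0.0]
ft_force: [-0.4, 0.2, -0.9]
grip_width: 0.178
grip_force: 45.0
position: [0.5168, -0.0337, 0.1079]
ft_force: [-0.9, 0.0, -1.0]
position: [0.5168, -0.0337, 0.1054]
ft_force: [0.2, 0.4, -0.6]
position: [0.5167, -0.0337, 0.1027]
ft_force: [0.7, 0.3, -0.6]
[0.01582838 0.02448307 0.03108762]
```

```bash
for k in 1 2 3; do python3 -m crank '[[[0,0,4,0,1],[0,0,0,0,1]]]' | grep -E "pos|ft"; done; python3 - <<'E'
from h import *
i=get_image("side")
crop(i,(305,140,375,215),8,"pics/d.png")
E
```

```text
position: [0.5165, -0.0337, 0.0984]
ft_force: [-0.2, -0.1, -1.7]
position: [0.5164, -0.0337, 0.0943]
ft_force: [0.3, 0.4, -1.4]
position: [0.5164, -0.0337, 0.0903]
ft_force: [0.3, -0.1, -1.7]
```

View pics/d.png

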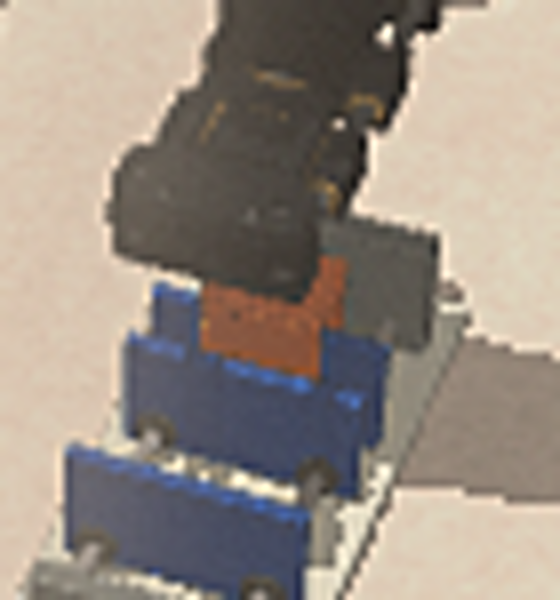

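The lip hangs in front of plate1 and behind plate2 – seated. Draw toward the stop.

```bash
for k in 1 2 3; do python3 -m crank '[[[0,-1.5,0,0,1],[0,-1.5,0,0,1],[0,-1.5,0,0,1],[0,-1.5,0,0,1],[0,0,0,0,1]]]' | grep -E "time|pos|ft"; done
```

```text
time: 8.47
position: [0.5165, -0.0358, 0.0909]
ft_force: [1.6, 8.9, -4.1]
time: 8.88
position: [0.5159, -0.0416, 0.0908]
ft_force: [2.0, 7.7, -3.7]
time: 9.3
position: [0.5153, -0.0475, 0.0908]
ft_force: [1.0, 8.4, -4.4]
```

```bash
python3 -m crank '[[[0,-1.5,0,0,1],[0,-1.5,0,0,1],[0,-1.5,0,0,1],[0,-1.5,0,0,1],[0,0,0,0,1]]]' | grep -E "pos|ft"; for k in 1 2 3 4; do python3 -m crank '[[[0,-1,0,0,1],[0,0,0,0,1]]]' | grep -E "pos|ft"; done
```

```text
position: [0.5147, -0.0535, 0.0908]
ft_force: [0.9, 8.9, -3.6]
position: [0.5146, -0.0543, 0.0908]
ft_force: [0.8, 8.6, -3.3]
position: [0.5145, -0.0553, 0.0909]
ft_force: [1.3, 8.5, -3.4]
position: [0.5143, -0.0563, 0.0908]
ft_force: [1.5, 8.7, -4.0]
position: [0.5143, -0.0572, 0.0908]
ft_force: [0.6, 8.9, -3.8]
```

```bash
for k in 1 2 3; do python3 -m crank '[[[0,-0.7,0,0,1],[0,0,0,0,1]]]' | grep -E "pos|ft"; done
```

```text
position: [0.5142, -0.0579, 0.0908]
ft_force: [1.7, 8.9, -3.2]
position: [0.5141, -0.0586, 0.0908]
ft_force: [1.2, 9.0, -3.7]
position: [0.514, -0.0593, 0.0908]
ft_force: [0.8, 8.8, -4.9]
```

```bash
python3 - <<'E'
from h import *
i=get_image("side")
t=get_image("top")
# stop inner top edge vs. from first picture (top view, crop coords of r.png)
t0=t
for u,v in((371.0,196.5),(367.5,229.5)):
    q=ray(t0,u,v,.07);print("stop inner?",q.round(4))
E
```

```text
stop inner? [ 0.5583 -0.0845  0.07  ]
stop inner? [ 0.4564 -0.0748  0.07  ]
```

```bash
for k in 1 2 3; do python3 -m crank '[[[0,-0.7,0,0,1],[0,0,0,0,1]]]' | grep -E "pos|ft"; done
```

```text
position: [0.514, -0.0598, 0.0908]
ft_force: [1.3, 8.5, -3.6]
position: [0.514, -0.0598, 0.0908]
ft_force: [1.4, 10.0, -3.9]
position: [0.514, -0.0599, 0.0909]
ft_force: [1.3, 11.5, -4.7]
```

```bash
python3 -m crank '[[[0,-0.4,0,0,1],[0,0,0,0,1],[0,0,0,0,1]]]' | grep -E "time|pos|ft"; python3 -m crank '[[[0,2,0,0,1],[0,2,0,0,1],[0,2,0,0,1],[0,1,0,0,1],[0,0,0,0,1],[0,0,0,0,1]]]' | grep -E "pos|ft"
```

```text
time: 11.73
position: [0.514, -0.06, 0.0908]
ft_force: [0.3, 11.4, -3.0]
position: [0.5143, -0.0595, 0.0912]
ft_force: [0.3, 1.3, -1.2]
```

```bash
python3 -m crank '[[[0,1,0,0,1],[0,1,0,0,1],[0,0.7,0,0,1],[0,0,0,0,1],[0,0,0,0,1]]]' | grep -E "pos|ft"
```

```text
position: [0.5145, -0.0567, 0.0911]
ft_force: [-0.2, 0.2, -2.0]
```

```bash
python3 -m crank '[[[0,0,-10,0,1],[0,0,-15,0,1],[0,0,-15,0,1],[0,15,0,0,1],[0,20,0,0,1],[0,20,0,0,1],[0,0,0,0,1],[0,0,0,0,1]]]' | grep -E "time|pos|tool|ft"
```

```text
time: 13.32
position: [0.5205, -0.0007, 0.1318]
tool_rot: [0.16, 3.137, 0.0]
ft_force: [-0.0, -1.0, -1.5]
```

```bash
python3 -m crank '[[[0,-1.3,10,0,1],[0,0,9,0,1],[0,0,3,0,1],[0,0,0,0,1]]]' | grep -E "time|pos|ft"; for k in 1 2 3 4; do python3 -m crank '[[[0,0,2.5,0,1],[0,0,0,0,1]]]' | grep -E "pos|ft"; done
```

```text
time: 13.65
position: [0.5188, -0.004, 0.1074]
ft_force: [-0.8, -0.4, -0.8]
position: [0.5197, -0.0035, 0.106]
ft_force: [0.8, 0.9, -1.3]
position: [0.5199, -0.0032, 0.1037]
ft_force: [0.2, 0.1, -0.5]
position: [0.5199, -0.003, 0.1012]
ft_force: [-0.4, -0.5, -1.5]
position: [0.5199, -0.0031, 0.0987]
ft_force: [-0.3, -0.6, -1.0]
```

```bash
python3 -m crank '[[[0,0,4,0,1],[0,0,4,0,1],[0,0,0,0,1]]]' | grep -E "pos|ft"; python3 -m crank '[[[0,-1.5,0,0,1],[0,-1.5,0,0,1],[0,-1.5,0,0,1],[0,-1.5,0,0,1],[0,-1.5,0,0,1],[0,-1.5,0,0,1],[0,-1.5,0,0,1],[0,0,0,0,1]]]' | grep -E "time|pos|ft"; python3 - <<'E'
from h import *
crop(get_image("side"),(305,140,375,215),8,"pics/e.png")
E
```

```text
position: [0.5194, -0.0031, 0.09]
ft_force: [-0.2, -0.3, -2.0]
time: 15.23
position: [0.5191, -0.0095, 0.0908]
ft_force: [2.4, 7.8, -4.4]
```

View pics/e.png

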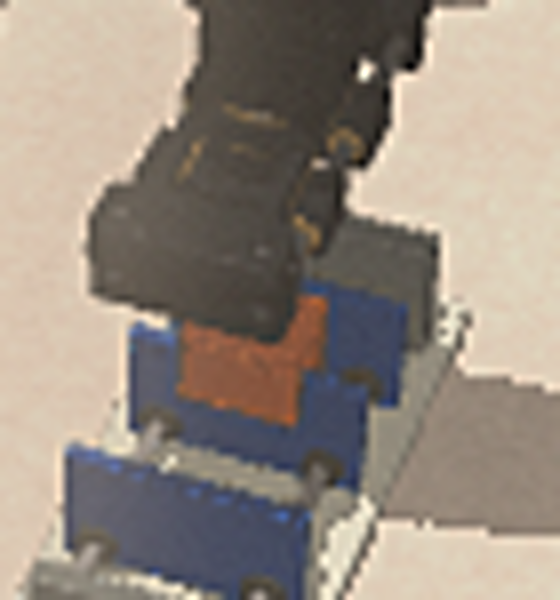

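Lip sits in front of plate2, plate1 set by the stop. Continue drawing.

```bash
python3 -m crank '[[[0,-1.5,0,0,1],[0,-1.5,0,0,1],[0,-1.5,0,0,1],[0,-1.5,0,0,1],[0,-1,0,0,1],[0,0,0,0,1]]]' | grep -E "time|pos|ft"; for k in 1 2 3 4; do python3 -m crank '[[[0,-0.7,0,0,1],[0,0,0,0,1]]]' | grep -E "pos|ft"; done
```

```text
time: 15.78
position: [0.5183, -0.0164, 0.0908]
ft_force: [1.3, 8.3, -5.3]
position: [0.5183, -0.0169, 0.0908]
ft_force: [1.6, 8.0, -5.5]
position: [0.5182, -0.0175, 0.0908]
ft_force: [1.5, 8.9, -3.7]
position: [0.5181, -0.0182, 0.0907]
ft_force: [1.4, 7.9, -4.6]
position: [0.518, -0.0189, 0.0907]
ft_force: [1.6, 9.3, -5.0]
```

```bash
for k in 1 2 3; do python3 -m crank '[[[0,-0.7,0,0,1],[0,0,0,0,1]]]' | grep -E "pos|ft"; done
```

```text
position: [0.518, -0.0196, 0.0908]
ft_force: [2.0, 9.0, -4.4]
position: [0.5179, -0.0203, 0.0908]
ft_force: [0.9, 8.3, -4.3]
position: [0.5179, -0.021, 0.0908]
ft_force: [1.6, 8.9, -5.8]
```

```bash
for k in 1 2 3; do python3 -m crank '[[[0,-0.7,0,0,1],[0,0,0,0,1]]]' | grep -E "pos|ft"; done
```

```text
position: [0.5178, -0.0217, 0.0908]
ft_force: [1.5, 8.5, -4.0]
position: [0.5177, -0.0224, 0.0908]
ft_force: [1.2, 8.6, -4.0]
position: [0.5176, -0.0231, 0.0908]
ft_force: [1.2, 8.8, -5.1]
```

```bash
for k in 1 2 3; do python3 -m crank '[[[0,-0.7,0,0,1],[0,0,0,0,1]]]' | grep -E "pos|ft"; done
```

```text
position: [0.5177, -0.0233, 0.0908]
ft_force: [0.8, 9.0, -5.1]
position: [0.5176, -0.0233, 0.0908]
ft_force: [1.5, 11.3, -4.7]
position: [0.5176, -0.0234, 0.0908]
ft_force: [2.0, 11.6, -5.3]
```

```bash
python3 -m crank '[[[0,-0.2,0,0,1],[0,0,0,0,1],[0,0,0,0,1]]]' | grep -E "time|pos|ft"; python3 -m crank '[[[0,2,0,0,1],[0,2,0,0,1],[0,2,0,0,1],[0,2,0,0,1],[0,1.7,0,0,1],[0,0,0,0,1],[0,0,0,0,1]]]' | grep -E "pos|ft"
```

```text
time: 18.2
position: [0.5176, -0.0234, 0.0908]
ft_force: [1.7, 11.8, -4.9]
position: [0.5185, -0.0207, 0.0912]
ft_force: [-0.7, -0.4, -0.8]
```

```bash
python3 -m crank '[[[0,0,-10,0,1],[0,0,-15,0,1],[0,0,-15,0,1],[0,16,0,0,1],[0,25,0,0,1],[0,25,0,0,1],[0,20,0,0,1],[0,0,0,0,1],[0,0,0,0,1]]]' | grep -E "time|pos|tool|ft"; python3 -m crank '[[[0,0,10,0,1],[0,0,9,0,1],[0,0,3,0,1],[0,0,0,0,1],[0,0,0,0,1]]]' | grep -E "time|pos|ft"; for k in 1 2 3 4; do python3 -m crank '[[[0,0,2.5,0,1],[0,0,0,0,1]]]' | grep -E "pos|ft"; done
```

```text
time: 19.53
position: [0.5275, 0.0664, 0.1318]
tool_rot: [0.161, 3.137, -0.0]
ft_force: [0.2, -1.3, -1.5]
time: 19.95
position: [0.5269, 0.0646, 0.1085]
ft_force: [0.7, -0.1, 0.7]
position: [0.5273, 0.0652, 0.1064]
ft_force: [0.4, 0.3, -0.8]
position: [0.5272, 0.0654, 0.1038]
ft_force: [1.0, 0.2, -1.1]
position: [0.5271, 0.0655, 0.1012]
ft_force: [-0.3, 0.8, -1.2]
position: [0.527, 0.0654, 0.0986]
ft_force: [-0.2, -0.3, -1.2]
```

```bash
python3 -m crank '[[[0,0,4,0,1],[0,0,4,0,1],[0,0,0,0,1],[0,-1.5,0,0,1],[0,-1.5,0,0,1],[0,-1.5,0,0,1],[0,-1.5,0,0,1],[0,-1.5,0,0,1],[0,-1.5,0,0,1],[0,0,0,0,1]]]' | grep -E "pos|ft"; python3 - <<'E'
from h import *
crop(get_image("side"),(305,140,375,215),8,"pics/f.png")
E
```

```text
position: [0.5267, 0.0605, 0.0911]
ft_force: [2.4, 7.7, -4.5]
```

View pics/f.png

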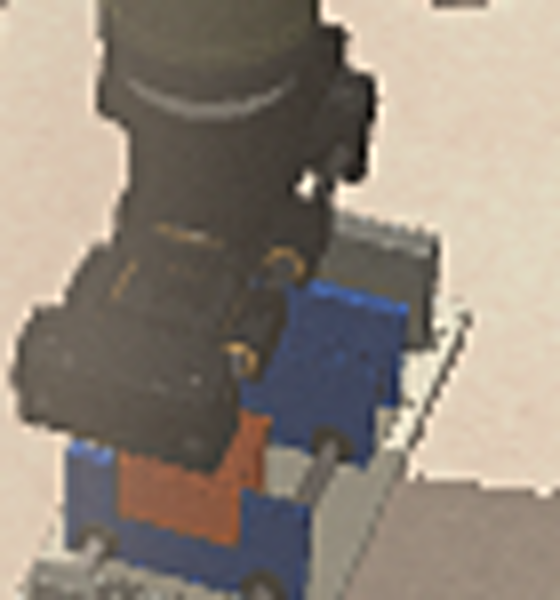

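The lip is in front of plate3 (crop (180,500)); drawing on. No more pictures will be viewed.

```bash
for k in 1 2; do python3 -m crank '[[[0,-2,0,0,1],[0,-2,0,0,1],[0,-2,0,0,1],[0,-2,0,0,1],[0,-2,0,0,1],[0,-2,0,0,1],[0,-2,0,0,1],[0,-2,0,0,1],[0,-1,0,0,1],[0,0,0,0,1]]]' | grep -E "time|pos|ft"; done;  python3 -m crank '[[[0,-1.5,0,0,1],[0,-1.5,0,0,1],[0,-1.5,0,0,1],[0,0,0,0,1]]]' | grep -E "time|pos|ft"
```

```text
time: 22.33
position: [0.5249, 0.0437, 0.0911]
ft_force: [2.5, 8.3, -4.0]
time: 23.17
position: [0.5231, 0.0267, 0.0911]
ft_force: [0.4, 8.4, -3.2]
time: 23.5
position: [0.5226, 0.0223, 0.0911]
ft_force: [1.3, 7.4, -3.3]
```

```bash
python3 -m crank '[[[0,-1,0,0,1],[0,-1,0,0,1],[0,-1,0,0,1],[0,-1,0,0,1],[0,-1,0,0,1],[0,0,0,0,1]]]' | grep -E "pos|ft"; for k in 1 2 3; do python3 -m crank '[[[0,-0.7,0,0,1],[0,0,0,0,1]]]' | grep -E "pos|ft"; done
```

```text
position: [0.5222, 0.0174, 0.0911]
ft_force: [1.5, 8.7, -4.9]
position: [0.5221, 0.0168, 0.0911]
ft_force: [0.8, 8.4, -4.3]
position: [0.522, 0.0161, 0.0911]
ft_force: [1.1, 8.6, -4.1]
position: [0.5219, 0.0154, 0.0911]
ft_force: [2.0, 8.4, -3.6]
```

```bash
for k in 1 2 3 4; do python3 -m crank '[[[0,-0.7,0,0,1],[0,0,0,0,1]]]' | grep -E "pos|ft"; done
```

```text
position: [0.5219, 0.0148, 0.0911]
ft_force: [2.1, 8.7, -4.4]
position: [0.5218, 0.0141, 0.0911]
ft_force: [1.1, 9.2, -3.3]
position: [0.5217, 0.0135, 0.0911]
ft_force: [0.8, 9.8, -4.4]
position: [0.5217, 0.0134, 0.0911]
ft_force: [1.8, 8.9, -4.3]
```

```bash
for k in 1 2; do python3 -m crank '[[[0,-0.7,0,0,1],[0,0,0,0,1],[0,0,0,0,1]]]' | grep -E "pos|ft"; done
```

```text
position: [0.5217, 0.0133, 0.0911]
ft_force: [1.5, 10.5, -4.7]
position: [0.5217, 0.0132, 0.0911]
ft_force: [2.0, 11.9, -3.9]
```

```bash
python3 -m crank '[[[0,2,0,0,1],[0,2,0,0,1],[0,2,0,0,1],[0,2,0,0,1],[0,1.5,0,0,1],[0,0,0,0,1],[0,0,0,0,1]]]' | grep -E "pos|ft"
```

```text
position: [0.5222, 0.0158, 0.0911]
ft_force: [0.3, -0.6, -1.2]
```

```bash
python3 -m crank '[[[0,0,-10,0,1],[0,0,-15,0,1],[0,0,-20,0,1],[0,0,-15,0,1],[0,0,0,0,1]]]' | grep -E "time|pos|ft"; python3 -c "
from h import *
plan(.521,.327,.06,84)"
```

```text
time: 26.67
position: [0.5247, 0.0161, 0.1552]
ft_force: [0.5, -0.1, -0.8]
turn -0.001 shift 36.2 308.8 95.2 mm tool z [ 0.007  0.001 -1.   ] t 26.6667
```

```bash
python3 -m crank '[[[3.6,30.9,0,0,1],[3.6,30.9,0,0,1],[3.6,30.9,0,0,1],[3.6,30.9,0,0,1],[3.6,30.9,0,0,1],[3.6,30.9,0,0,1],[3.6,30.9,0,0,1],[3.6,30.9,0,0,1],[3.6,30.9,0,0,1],[3.6,30.9,0,0,1]]]' | grep -E "time|pos|ft"; python3 -m crank '[[[0,0,0,0,1],[0,0,20,0,1],[0,0,20,0,1],[0,0,20,0,1],[0,0,20,0,1],[0,0,10,0,1],[0,0,3,0,1],[0,0,0,0,1],[0,0,0,0,1]]]' | grep -E "time|pos|tool|ft"
```

```text
time: 27.5
position: [0.5183, 0.3285, 0.1504]
ft_force: [0.3, 0.7, -0.7]
time: 28.25
position: [0.5193, 0.3277, 0.0589]
tool_rot: [0.165, 3.136, 0.001]
ft_force: [-0.2, -0.4, -1.5]
```

```bash
python3 -m crank '[[[0,0,4,0,1],[0,0,4,0,1],[0,0,0,0,1]]]' | grep -E "pos|ft"; for k in 1 2 3; do python3 -m crank '[[[0,0,1,0,1],[0,0,0,0,1]]]' | grep -E "pos|ft"; done
```

```text
position: [0.5186, 0.3274, 0.05]
ft_force: [-0.5, 0.2, -1.6]
position: [0.5187, 0.3275, 0.0491]
ft_force: [0.4, -0.2, -1.6]
position: [0.5187, 0.3275, 0.048]
ft_force: [0.1, 0.3, -0.7]
position: [0.5186, 0.3274, 0.0469]
ft_force: [-1.0, 0.5, -0.9]
```

```bash
for k in 1 2 3 4; do python3 -m crank '[[[0,0,1,0,1],[0,0,0,0,1]]]' | grep -E "pos|ft"; done
```

```text
position: [0.5186, 0.3274, 0.0459]
ft_force: [-0.1, 0.1, -1.3]
position: [0.5188, 0.3276, 0.0454]
ft_force: [-1.4, -0.1, 1.9]
position: [0.5188, 0.3277, 0.0454]
ft_force: [-3.1, -1.4, 6.8]
position: [0.5187, 0.3277, 0.0453]
ft_force: [-5.1, -2.1, 11.8]
```

```bash
python3 -m crank '[[[0,0,-2,0,1],[0,0,-0.5,0,1],[0,0,0,0,1]]]' | grep -E "pos|ft"; python3 -m crank '[[[0,0,0,0,0.5],[0,0,0,0,0.3],[0,0,0,0,0],[0,0,0,0,-0.5],[0,0,0,0,-0.5],[0,0,0,0,-0.5],[0,0,0,0,-0.5],[0,0,0,0,-0.5],[0,0,0,0,-0.5]]]'
```

```text
position: [0.5187, 0.3275, 0.0455]
ft_force: [0.4, -0.4, -1.1]
time: 30.67
position: [0.5187, 0.3275, 0.0456]
tool_rot: [0.165, 3.137, 0.0]
ft_force: [-0.2, 0.7, -1.5]
grip_width: 0.719
grip_force: 0.0
```

```bash
python3 -m crank '[[[0,0,-15,0,-0.5],[0,0,-25,0,-0.5],[0,0,-30,0,-0.5],[0,0,-30,0,-0.5],[0,0,-30,0,-0.5],[0,0,-20,0,-0.5],[25,25,0,0,-0.5],[25,30,0,0,-0.5],[25,30,0,0,-0.5],[25,30,0,0,-0.5]]]'; python3 -m crank '[[[20,30,0,0,-0.5],[20,30,0,0,-0.5],[20,30,0,0,-0.5],[0,0,0,0,-0.5],[0,0,0,0,-0.5]]]'
python3 - <<'E'
from h import *
t=get_image("top")
cv2.imwrite("pics/end.png",t["pixels"][:,:,::-1])
def rep(n,im,m,z):
    for c in cv2.findContours(m,0,1)[0]:
        if cv2.contourArea(c)<8: continue
        b=cv2.boxPoints(cv2.minAreaRect(c));P=np.array([ray(im,u,v,z)[:2] for u,v in b])
        print(n,np.round(P.mean(0),4),"edges",np.round(P[1]-P[0],3),np.round(P[2]-P[1],3))
rep("mat",t,mask(t,(50,80,60),(75,255,255),(205,175,280,240)),.003)
rep("orange",t,mask(t,(3,120,120),(18,255,255),(150,130,290,240)),.038)
rep("black",t,mask(t,(0,0,0),(180,255,60),(225,185,255,230)),.074)
rep("blue",t,mask(t,(105,90,40),(125,255,255),(300,180,390,240)),.07)
o=cv2.imread("pics/top0.png");d=cv2.absdiff(o,cv2.imread("pics/end.png")).max(2);
for n,(a,b,c,e) in dict(jar=(275,115,305,150),carton=(375,120,435,165),beaker=(440,195,475,235),g2=(240,145,265,172),g3=(178,205,205,228)).items(): print(n,(d[b:e,a:c]>60).sum())
E
```

```text
time: 31.5
position: [0.4304, 0.4534, 0.1961]
tool_rot: [0.166, 3.137, 0.001]
ft_force: [0.5, 0.5, -0.0]
grip_width: 0.753
grip_force: 0.0
time: 31.92
position: [0.378, 0.5505, 0.195]
tool_rot: [-0.156, -3.136, -0.0]
ft_force: [0.5, -0.2, 0.2]
grip_width: 0.75
grip_force: 0.0
mat [0.5215 0.3268] edges [ 0.019 -0.127] [-0.125 -0.021]
orange [0.4859 0.4769] edges [ 0.025 -0.038] [-0.028 -0.018]
orange [0.5177 0.3263] edges [ 0.049 -0.004] [-0.004 -0.036]
orange [0.6739 0.29  ] edges [ 0.001 -0.035] [-0.045 -0.002]
black [0.5097 0.2961] edges [ 0.044 -0.004] [-0.001 -0.009]
black [0.5172 0.3226] edges [ 0.    -0.018] [-0.028 -0.001]
blue [ 0.5112 -0.0493] edges [ 0.096 -0.011] [-0.001 -0.009]
blue [ 0.5165 -0.0127] edges [ 0.096 -0.011] [-0.001 -0.009]
blue [0.5186 0.023 ] edges [ 0.096 -0.011] [-0.001 -0.009]
jar 0
carton 0
beaker 0
g2 0
g3 0
```

```bash
python3 -c "
from bench import job
print(job.close_job())"
```

```text
the job is handed in; nothing more can be done
None
```

The job is handed in, finished at about 32 s: the three plates were set in order to equal gaps of about 29 mm, each with about 3 N on the pad. The gauge stands upright and released on its mat, and in the top view the jar, beaker, carton and look-alike gauges had not moved.

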